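Load a lacquer sample coupon under the spring clip of a rubbing jig

TASK

Load the black lacquer sample coupon into the rubbing jig for polishing: with one fingertip press the clip's thumb tab down and hold it there so that the rubber-footed jaw stands open, and with the other fingertip push the coupon along its channel, beneath the jaw, until it is fully home against the brass end stop; then let the clip close on it and move clear. Only slide the coupon: never lift it off the deck or tip it, do not let the jaw press on it before it is home, and leave the other things on the table undisturbed.

Things in the scene. Friction and masses are not known exactly. Their poses are not given: they have to be found in the camera images.
- rubbing_jig: the jig, fixed to the table: plywood board, 140 x 180 mm, with a grey deck and a steel spring clip. Origin: centre of its underside on the table; x points from the coupon's channel to the thumb tab, y along the channel to the end stop, z up. The deck lies 22 mm above the origin (x = -68 to +30, y = -90 to +90 mm); behind x = +30 the base is 12 mm high. Tallest part: 16 mm above the deck
- home (a point): point of the jig where the coupon's centre is when fully home (jig x = -18, y = +15, z = +26 mm); axes as the jig's. The channel is 48 mm wide, from the front guide (face at jig x = -42) to the rear guide (x = +6), both 5 mm high above the deck, open towards -y; the brass end stop, 6 mm high, closes it at y = +40 mm
- coupon_mid (a point): centre, half-way up, of the loose black lacquer sample coupon: wooden plate 46 (x) x 50 (y) x 8 mm thick, 25 to 50 g, black with a bare wood margin along its +y edge. It lies flat in the channel, 1 mm play each side, axes within 0.05 rad of the jig's, 24 to 39 mm short of home in -y. Home, its +y edge touches the end stop and the jaw lies on the bare margin
- clip (a joint): opening of the spring clip, rad: 0 at rest with nothing beneath (foot 2 mm above the deck), about 0.20 with its foot on the coupon, 0.42 with the tab pressed right down; above 0.25 the coupon passes freely beneath. It springs shut when let go; about 9 N on the middle of the tab holds it fully open; the foot presses on the coupon with about 5 N. Pivot along y at jig x = +22, 8 mm above the deck
- tab_top (a point): middle of the top of the clip's steel thumb tab (moves with the clip): ribbed plate 27 (jig x) x 40 mm (jig y). At rest it slopes up, away from the pivot, by 0.42 rad; pressed right down it is level and 2 mm above the deck's height, this point at jig x = +46, y = -40 mm. So two fingertips at one height can hold it down and push the coupon's rear (-y) edge
- jaw_foot (a point): lowest line, at its middle, of the jaw's black rubber foot (moves with the clip): a roll 8 mm thick, 14 mm long in jig y, at jig x = -8 mm and y = +20 to +34 mm
- red_coupon_mid (a point): bystander: centre of a red coupon of the same size on the table
- cork_block: bystander: brown cork sanding block, 48 x 78 x 28 mm; origin under its centre
- whetstone: bystander: two-tone whetstone, 42 x 120 x 24 mm; origin under its centre
- oil_bottle: bystander: white bottle with a blue cap, 44 mm wide, 122 mm high; origin under its centre
- cup: bystander: black cup, 72 mm wide, 60 mm high; origin under its centre
- charcoal_a: bystander: black polishing charcoal stick, 19 x 55 x 16 mm; origin under its centre
- charcoal_b: bystander: short black polishing charcoal stick, 22 x 36 x 16 mm; origin under its centre
Mind the look-alikes: they are no part of the job. What is shaped like the part that bears coupon_mid but pink or turquoise is not meant.

How it is judged (in metres and radians):
On the way, in this order (a step that is already met when the one before it is completed fails the run):
1. a fingertip holds the clip open while the coupon is still outside the jaw (value of joint clip above 0.25 rad and contact force between the fingers and clip above 0.5 N and y of coupon_mid in the frame of home below -0.018 m), for 0.2 s.
2. the coupon is home against the end stop while the clip is still held open by a fingertip (value of joint clip above 0.22 rad and contact force between the fingers and clip above 0.5 N and y of coupon_mid in the frame of home above -0.003 m), for 0.1 s.
At the end, for the whole second after the job is handed in: The coupon lies flat in the channel within 3 mm of the end stop and square to it within 0.06 rad, and the released clip has closed on it (opening 0.15 to 0.25 rad, foot pressing on it with more than 1.5 N), all at rest (y of coupon_mid in the frame of home above -0.003 m and x of coupon_mid in the frame of home between -0.004 and 0.004 m and z of coupon_mid in the frame of home between -0.003 and 0.003 m and angle between the y axis of coupon_mid and the y axis of home, either way round below 0.06 rad and value of joint clip between 0.15 and 0.25 rad and contact force between clip and coupon above 1.5 N and linear speed of coupon below 0.01 m/s); the robot touches nothing.
It fails at once if the coupon is lifted off the deck or tipped (z of coupon_mid in the frame of home above 0.006 m or angle between coupon_mid's own z axis and vertical above 0.2 rad).
It fails at once if the clip's jaw presses on the coupon before it is home (contact force between clip and coupon above 1.5 N and y of coupon_mid in the frame of home below -0.005 m).
It fails at once if a bystander is moved by more than 15 mm (distance of any of red_coupon_mid, cork_block, whetstone, oil_bottle, cup, charcoal_a, charcoal_b from where it was at the start of the episode above 0.015 m).
It also fails if it takes over 42 s, if anything falls off the work surface, if the arm or the gripper's body presses on something with over 40 N, if the wrist force passes 120 N, or if a joint passes its speed limit or range.

ROBOT

A 6-joint arm with a two-finger parallel gripper is mounted at the origin on a cart in front of the work surface, level with it; the furniture and walls round the work are solid. World frame = base frame: x ahead of the robot, y to its left, z up, the work surface at z = 0. Lengths are in mm, angles in rad, forces in N, time in s.
With the tool pointing down it reaches from about 275 to 750 mm from the base axis. Payload 10.2 kg.
Tool frame: the origin (TCP) lies midway between the tips of the shut fingers; the grasp point (between the pads) lies 19 mm behind it (ctrl.grip_depth is the distance from the TCP to the grasp point, in mm); y points along the fingers, x is the direction in which the jaws open and shut, and the axes are right-handed (so a half turn about y gives the same grasp; the last joint's range is limited). The gripper opens to 85 mm and grips with 20 to 120 N. Pads are 22 mm wide; open, the fingers measure 114 mm over their backs; the gripper's body (76 mm by 85 mm) begins 54 mm behind the grasp point. The pads swing forward as they close: fully open they stand 13 mm farther back than shut.
Start: joints at [-1.419, 0.313, 1.498, -0, 1.331, -0.223], TCP at [192.183, -488.566, 231.294] pointing down, gripper open.
Joint ranges: [-2.94, 2.94], [-0.97, 2.17], [0.19, 2.56], [-1.23, 4.37], [0.02, 3.11], [-2.88, 2.88]. Speed limits (rad/s): [2.39, 2.39, 3.01, 3.14, 3.14, 3.14].

INTERFACE

Orientations are given as a unit quaternion [w, x, y, z].
In Python, from rig import ctrl gives the robot as it stands. The module is installed in compiled form; this text tells all that it offers.
- The arm moves only by the tool drive_tool, never from a script. Its arguments are lists of equal length, an entry for each row: "gripper": the closure, from 0 (fully open) to 1 (shut); "offset": the shift along the tool's x, y, z in m, a list of three; "turn": the turn about the tool's y in degrees. In form: {"gripper": [gripper, ...], "offset": [[tx, ty, tz], ...], "turn": [turn, ...]}. A call has 1 to 20 rows; each row shifts and turns the commanded pose from where the row before left it, along the tool's axes as they then stand; what a row does not reach is not made up. A row lasts 1/12 s, in which the tool goes at most 41.7 mm and 7.16 degrees, less where a joint would pass 70% of its speed; a pose out of reach is approached as far as the arm can. A call is refused whole if a number of a shift passes 0.0417 or a number of a turn 7.16, either way. A call with a gripper value outside its range is refused whole. The fingers move at their own pace and stop on an object; "force" is the grip in N (left out, the last holds). Time passes only in rows, so rows that do not move let the fingers close. It gives the time, the measured TCP pose, the force and the opening at its end, in the units of the state.
- ctrl.sense(): the state, without advancing time (a new reading comes with each control period).
- ctrl.capture(name): name is "scene" or "top"; returns (picture, depth): 420x560x3 uint8, red, green, blue; 420x560 float32, mm along the optical axis (not along the pixel's ray), 0 where there is no reading.
- ctrl.camera_params(name): a dict with "fovy" (degrees; the focal length in pixels is half the picture's height over the tangent of half this angle, whatever the lens; pixels are square), "cx", "cy" (the principal point, pixels), "distortion" ([k1, k2, p1, p2, k3] as OpenCV has them; the pictures are not rectified), "view" (4x4, takes a point from world to camera coordinates). Camera axes: x right, y down, z forward; pixel columns grow to the right and rows downward; lengths in mm; the calibration is good to about 2 mm. A picture is of the moment at which its call begins. camera_params takes no time and is no camera call.
- ctrl.finish_job(): hands the job in, once; it reports no verdict.
Trained networks look in the newest picture that a camera, given by its name, has taken for a name from the list of things; names that differ only in an ending like _2 or _b are one class to them, and where a whole thing is asked for, a point or a joint stands for the part that bears it (a point fixed in the world has none). Each returns a list of dicts, best first, with "score" (0 to 1); they miss things now and then, are a little off and sometimes report something else, mostly with a low value. They report only what shows in the picture. A call takes as long as a camera call. They do not tell look-alikes from the thing itself.
- ctrl.boxes_of(camera, query): "centre" ([x, y, z] in mm, in the coordinates of the camera as it stood for that picture, good to about 4 mm: the middle of the surface that is visible of it).
- ctrl.regions_of(camera, query): "mask" (420x560 bool, what is visible of it).
- ctrl.pinpoint(camera, query): "centre" ([x, y, z] in mm, in the coordinates of the camera as it stood for that picture, good to about 4 mm: a listed point, or the origin of a listed thing).
The state is a dict: "time_s": time; "joints": joint angles; "dq": joint speeds; "tau": joint torques, N m; "eef_pos": TCP position; "ee_rot": TCP orientation; "force": force on the tool from outside, world axes, zero at the start; "wrist_torque": the same for the moment, N m; "grip_width": opening from 0.0 (shut) to 1.0 (fully open).
Only numpy, scipy, OpenCV 4.12 (cv2) and the standard library are available. Lean on these libraries where they do the work, as an engineer would, in place of code of your own. Each camera call takes 0.05 s, during which the arm holds its last target.

## Working session

There is one attempt and no reset: what is moved stays moved. The work goes in short steps, Python scripts to look and compute and a tool call to move; the robot and the scene stay as the last step left them, time stands still between calls to the robot, and variables do not carry over. Pictures are saved under pics/ and viewed, and the job is handed in when it is done.

Besides the shell and the picture viewer there is one more tool, called after "Request:" as name([rows], argument=value, ...), one row to a line, values as JSON. drive_tool: Moves the arm, as the interface text tells. Its arguments: {"type":"object","properties":{"gripper":{"type":"array","items":{"type":"number"}},"offset":{"type":"array","items":{"type":"array","items":{"type":"number"}}},"turn":{"type":"array","items":{"type":"number"}},"force":{"type":"number"}},"required":["gripper","offset","turn"]}

```bash
mkdir -p pics; ls
cat > h.py <<'E'
from rig import ctrl
import numpy as np, cv2
def cap(n,f):
    p,d=ctrl.capture(n); cv2.imwrite('pics/'+f,p[:,:,::-1]); return p,d
def K(n):
    c=ctrl.camera_params(n); f=210/np.tan(np.radians(c['fovy'])/2)
    return np.array([[f,0,c['cx']],[0,f,c['cy']],[0,0,1.]]),np.array(c['distortion'],float),np.array(c['view'],float)
def w(n,pc):
    V=K(n)[2]; return (np.linalg.inv(V)@np.r_[pc,1])[:3]
def pix2w(n,u,v,d):
    k,D,V=K(n); x=cv2.undistortPoints(np.array([[[u,v]]],float),k,D)[0,0]
    return w(n,np.r_[x*d,d])
def pixz(n,u,v,z):
    k,D,V=K(n); x=cv2.undistortPoints(np.array([[[u,v]]],float),k,D)[0,0]
    I=np.linalg.inv(V); o=I[:3,3]; r=I[:3,:3]@np.r_[x,1]; return o+r*(z-o[2])/r[2]
def proj(n,P):
    k,D,V=K(n); return cv2.projectPoints(np.array(P,float).reshape(-1,1,3),cv2.Rodrigues(V[:3,:3])[0],V[:3,3],k,D)[0][:,0]
E
python3 - <<'E'
from h import *
np.set_printoptions(precision=1,suppress=True)
for n in ['scene','top']:
    cap(n,n+'0.png')
    for q in ['rubbing_jig','home','coupon_mid','tab_top','jaw_foot']:
        for r in ctrl.pinpoint(n,q)[:3]: print(n,q,round(r['score'],2),w(n,r['centre']))
s=ctrl.sense();print(s)
E
```

```text
pics
scene rubbing_jig 0.72 [554.2 -25.7   1. ]
scene home 0.86 [540.7  -5.1  24.3]
scene coupon_mid 0.78 [528.5 -40.1  24.5]
scene coupon_mid 0.7 [609.5 159.2   1.9]
scene tab_top 0.5 [589.7 -81.1  31.1]
scene jaw_foot 0.83 [554.5   2.9  21.1]
top rubbing_jig 0.9 [551.5 -32.8  -0.6]
top home 0.62 [537.5  -8.   24.8]
top coupon_mid 0.67 [606.8 160.1   5.5]
top coupon_mid 0.65 [528.6 -40.4  27.3]
top coupon_mid 0.56 [501.8 179.9   1.3]
top tab_top 0.77 [584.6 -79.7  35.9]
{'time_s': 0.6, 'joints': array([-1.4,  0.3,  1.5,  0. ,  1.3, -0.2]), 'dq': array([ 0.,  0., -0., -0.,  0., -0.]), 'tau': array([  0. , -41.2, -26. ,  -0. ,   0. ,  -0. ]), 'eef_pos': array([ 192.2, -488.6,  231.3]), 'ee_rot': array([ 0.6, -0.6,  0.4, -0.4]), 'force': array([-0.4,  0.3, -0.7]), 'wrist_torque': array([-0., -0.,  0.]), 'grip_width': 0.9997973416747405}
```

View pics/top0.png

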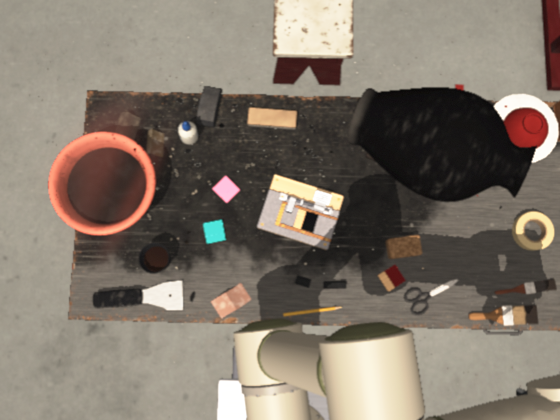

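View pics/scene0.png

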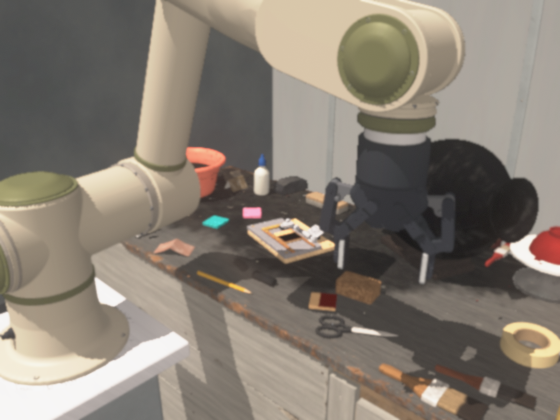

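Run:
```python
from h import *
from scipy.spatial.transform import Rotation as R
s=ctrl.sense(); q=s['ee_rot']; print(q, R.from_quat(np.r_[q[1:],q[0]]).as_matrix(), s['joints'],s['eef_pos'])
```

```text
[ 0.58440883 -0.5843999   0.39808306 -0.39808662] [[ 3.66113847e-01  1.12774293e-05  9.30570068e-01]
 [-9.30570068e-01  7.60195309e-06  3.66113847e-01]
 [-2.94532698e-06 -1.00000000e+00  1.32776185e-05]] [-1.41939121e+00  3.12892513e-01  1.49771746e+00  1.26572023e-05
  1.33098849e+00 -2.23427364e-01] [ 192.18994469 -488.55987261  231.29142746]
```

Run:
```python
from h import *
p=cv2.imread('pics/top0.png'); c=p[165:255,245:355]; cv2.imwrite('pics/z1.png',cv2.resize(c,(770,630)[:2],interpolation=cv2.INTER_CUBIC)[:600])
p=cv2.imread('pics/scene0.png'); c=p[205:275,235:345]; cv2.imwrite('pics/z2.png',cv2.resize(c,(770,490),interpolation=cv2.INTER_CUBIC))
```

```text
(no output)
```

View pics/z1.png

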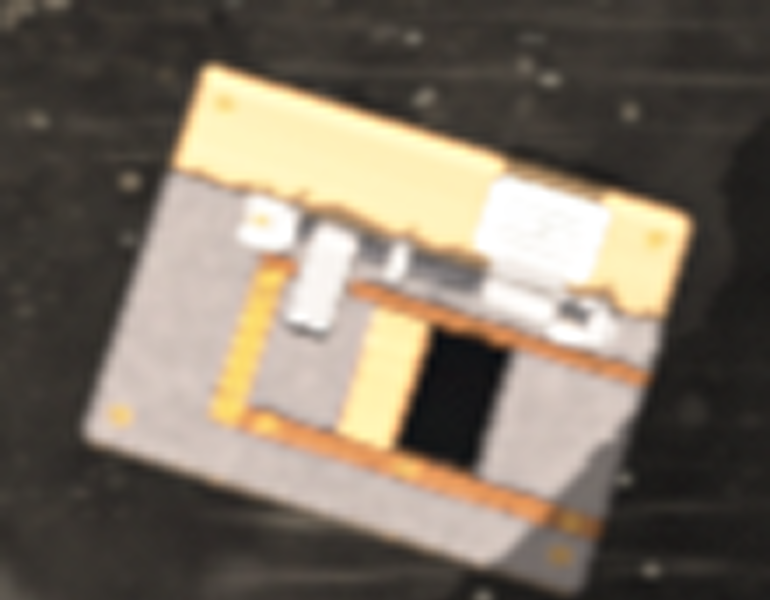

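View pics/z2.png

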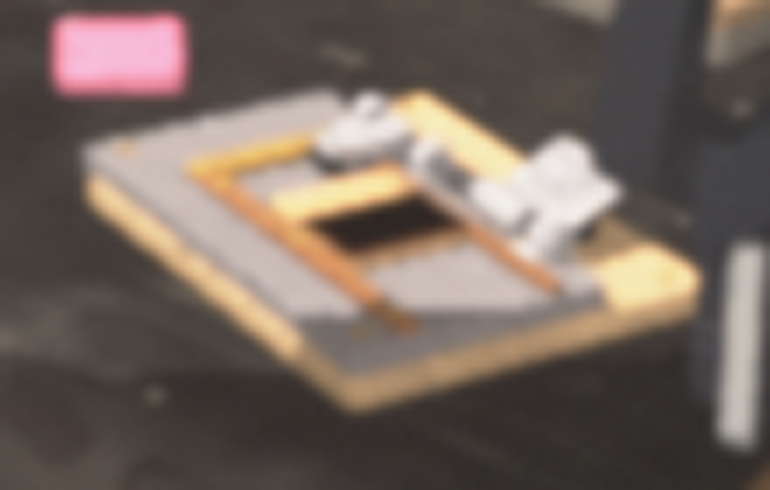

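```bash
cat > fit.py <<'E'
from h import *
from scipy.optimize import least_squares
np.set_printoptions(precision=1,suppress=True)
o=lambda u,v:((u+.5)/7-.5+245,(v+.5)/7-.5+165)
J=[((70,90,12),(205,63)),((70,-90,12),(693,218)),((-70,90,22),(83,438)),((-70,-90,22),(582,597)),
((6,-90,27),(652,372)),((-42,-90,27),(603,528)),((30,90,22),(172,172)),((30,-90,22),(660,318))]
J3=np.array([a for a,b in J],float)
def T(p,X): 
    c,s=np.cos(p[2]),np.sin(p[2]); X=np.array(X,float).reshape(-1,3); return np.c_[p[0]+c*X[:,0]-s*X[:,1],p[1]+s*X[:,0]+c*X[:,1],X[:,2]]
px=np.array([o(*b) for a,b in J])
f=lambda p:(proj('top',T(p,J3))-px).ravel()
r=least_squares(f,[552,-30,-.3],x_scale=[1,1,.01],loss='soft_l1'); p=r.x
if __name__=='__main__':
    print(p[:2],'yaw %.4f'%p[2]); print(r.fun.reshape(-1,2))
    c,s=np.cos(p[2]),np.sin(p[2])
    for n,(u,v) in dict(rear1=(510,348),rear2=(478,470),fr1=(375,312),fr2=(343,435),tabA=(503,165),tabB=(608,205),tabC=(475,250),tabD=(590,285),stop=(262,345)).items():
        z=30 if n[0] in 'rf' else 35
        if n=='stop': z=28
        q=pixz('top',*o(u,v),z); d=q[:2]-p[:2]; print(n,q,'jig',c*d[0]+s*d[1],-s*d[0]+c*d[1])
E
python3 fit.py
```

```text
[553.1 -28. ] yaw -0.2804
[[ 0.1  0.7]
 [-0.1 -0.1]
 [ 0.2  0.1]
 [-0.1 -0.4]
 [-1.   1.7]
 [ 0.4 -1.8]
 [-0.1 -0.5]
 [ 0.4  0.3]]
rear1 [544.9 -69.   30. ] jig 3.4206751688496153 -41.62451157799623
rear2 [502.2 -58.5  30. ] jig -40.50811498706781 -43.36459651740738
fr1 [556.4 -22.   30. ] jig 1.4469911149193009 6.698706165020074
fr2 [513.2 -11.8  30. ] jig -42.863365065331 4.599558812352775
tabA [608.4 -65.4  35. ] jig 63.4207004476625 -20.60895115435074
tabB [ 595.1 -102.    35. ] jig 60.833862303367525 -59.48376686520358
tabC [578.2 -56.1  35. ] jig 31.82390999212968 -20.01763652376074
tabD [566.9 -96.   35. ] jig 32.01248584839977 -61.550365305908755
stop [544.2  16.9  28. ] jig -21.056804008196345 40.70540263159707
```

```bash
cat > plan.py <<'E'
from fit import *
from scipy.spatial.transform import Rotation as R
def plan(jx,jy,z,yaw_off=0,verbose=True):
    s=ctrl.sense(); q=s['ee_rot']; M=R.from_quat(np.r_[q[1:],q[0]]).as_matrix()
    t=T(p,[[jx,jy,z]])[0]; d=t-s['eef_pos']
    yaw=np.arctan2(M[1,0],M[0,0]); dy=(p[2]+yaw_off-yaw)
    e=s['eef_pos'][:2]-p[:2]; c,n=np.cos(p[2]),np.sin(p[2])
    print('t',s['time_s'],'eef',s['eef_pos'],'jig',c*e[0]+n*e[1],-n*e[0]+c*e[1],'yawjig',yaw-p[2],'F',s['force'],'tq',s['wrist_torque'],'gw',round(s['grip_width'],3),'down',M[:,1])
    print('world d',d,'tool d',M.T@d,'turn deg',-np.degrees(dy),'joints',s['joints'].round(2))
if __name__=='__main__':
    import sys; plan(*map(float,sys.argv[1:]))
E
python3 plan.py 14 -59 231
python3 - <<'E'
from h import *
pc,d=ctrl.capture('top')
np.set_printoptions(precision=0,suppress=True,linewidth=200)
for u in range(320,540,20):
    print(u,[pix2w('top',u,v,d[v,u]).round().astype(int).tolist() for v in (120,160,200,230,260)])
E
```

```text
t 0.6 eef [ 192.2 -488.6  231.3] jig -219.44265231313597 -542.4141642125381 yawjig -0.915612030753117 F [-0.4  0.3 -0.7] tq [-0. -0.  0.] gw 1.0 down [ 0.  0. -1.]
world d [358.1 399.9  -0.3] tool d [-241.1    0.3  479.7] turn deg -52.460705033556145 joints [-1.4  0.3  1.5  0.   1.3 -0.2]
320 [[794, -75, -4], [688, -76, -1], [581, -75, 28], [508, -76, 20], [436, -79, -1]]
340 [[794, -126, -2], [688, -126, 5], [584, -125, 12], [511, -127, -1], [437, -128, 1]]
360 [[739, -151, 173], [691, -177, -4], [589, -177, -5], [513, -177, -1], [439, -176, 2]]
380 [[730, -190, 203], [653, -199, 154], [590, -227, -4], [513, -226, 2], [440, -226, -2]]
400 [[721, -227, 232], [642, -232, 204], [590, -276, 2], [515, -275, 2], [441, -275, 0]]
420 [[715, -264, 253], [635, -266, 237], [591, -326, 2], [516, -325, 2], [442, -325, -4]]
440 [[710, -299, 274], [630, -301, 259], [565, -329, 160], [517, -374, 3], [444, -374, -4]]
460 [[709, -338, 279], [629, -339, 267], [568, -377, 149], [518, -423, 3], [444, -422, 0]]
480 [[711, -379, 277], [631, -381, 263], [594, -475, 3], [519, -473, 2], [445, -470, 3]]
500 [[724, -436, 239], [638, -432, 239], [596, -526, 3], [520, -521, 5], [447, -520, 1]]
520 [[766, -534, 117], [639, -474, 239], [596, -574, 7], [519, -561, 27], [448, -570, 0]]
```

Request:
drive_tool([
  [-0.015,0,0.03],
  [-0.015,0,0.03],
  [-0.015,0,0.03],
  [-0.015,0,0.03],
  [-0.015,0,0.03],
  [-0.015,0,0.03],
  [-0.015,0,0.03],
  [-0.015,0,0.03],
  [-0.015,0,0.03],
  [-0.015,0,0.03],
  [-0.015,0,0.03],
  [-0.015,0,0.03],
  [-0.015,0,0.03],
  [-0.015,0,0.03],
  [-0.015,0,0.03],
  [-0.015,0,0.03],
  [0,0,0],
  [0,0,0],
  [0,0,0],
  [0,0,0],
], gripper=[0.41,0.41,0.41,0.41,0.41,0.41,0.41,0.41,0.41,0.41,0.41,0.41,0.41,0.41,0.41,0.41,0.41,0.41,0.41,0.41], turn=[0,0,0,0,0,0,0,0,0,0,0,0,0,0,0,0,-6.5,-6.5,-6.5,-6.5])

```text
time_s: 2.32
eef_pos: [551.1, -89.3, 231.2]
ee_rot: [-0.66, 0.66, -0.254, 0.254]
force: [0.0, 0.2, -0.6]
grip_width: 0.586
```

```bash
python3 plan.py 14 -59 100
```

```text
t 2.3167 eef [551.1 -89.3 231.2] jig 14.975125684882636 -59.384101620374054 yawjig -0.45574921731377843 F [ 0.   0.2 -0.6] tq [0. 0. 0.] gw 0.586 down [-0.  0. -1.]
world d [  -0.8    0.6 -131.2] tool d [ -1.  131.2  -0.1] turn deg -26.11250666847009 joints [-0.4  0.4  1.4 -0.   1.4  0.4]
```

Request:
drive_tool([
  [0,0.02,0],
  [0,0.03,0],
  [0,0.03,0],
  [0,0.03,0],
  [0,0.02,0],
  [-0.001,0,0],
  [0,0,0],
  [0,0,0],
  [0,0,0],
  [0,0,0],
], gripper=[0.41,0.41,0.41,0.41,0.41,0.41,0.41,0.41,0.41,0.41], turn=[-6.5,-6.5,-6.5,-6.6,0,0,0,0,0,0])

```text
time_s: 3.15
eef_pos: [550.7, -89.5, 102.8]
ee_rot: [-0.7, 0.7, -0.1, 0.102]
force: [-0.7, -0.7, -0.6]
grip_width: 0.59
```

```bash
python3 plan.py 14 -59 45
python3 - <<'E'
from h import *
for n in ('scene','top'):
    p,d=cap(n,n+'1.png')
p=cv2.imread('pics/scene1.png'); cv2.imwrite('pics/z3.png',cv2.resize(p[120:280,200:400],(800,640),interpolation=cv2.INTER_CUBIC)[40:])
p=cv2.imread('pics/top1.png'); cv2.imwrite('pics/z4.png',cv2.resize(p[165:255,245:355],(770,630),interpolation=cv2.INTER_CUBIC)[:600])
E
```

```text
t 3.15 eef [550.7 -89.5 102.8] jig 14.642649308053201 -59.6984687581945 yawjig -0.006555733718499657 F [-0.7 -0.7 -0.6] tq [ 0. -0. -0.] gw 0.59 down [ 0. -0. -1.]
world d [ -0.4   0.8 -57.8] tool d [-0.8 57.8  0.7] turn deg -0.3756158736816356 joints [-0.4  0.5  1.6 -0.   1.1 -0.1]
```

View pics/z3.png

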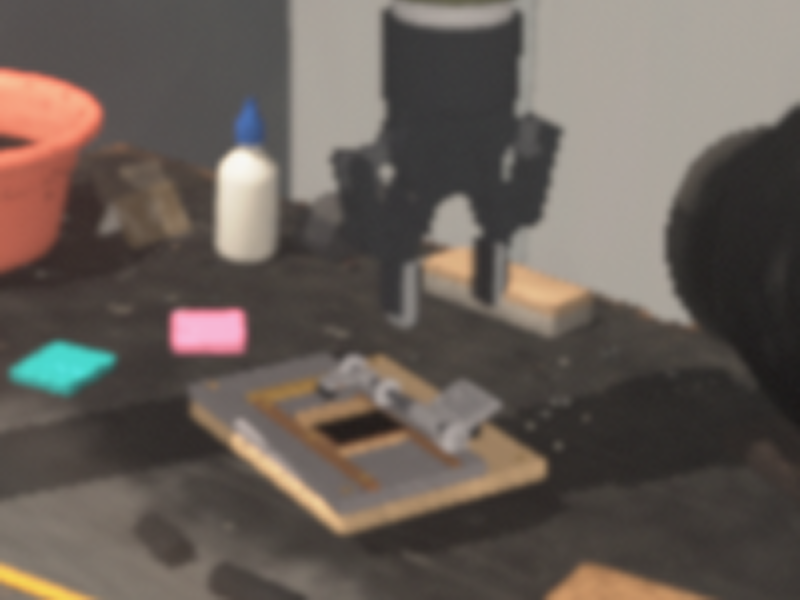

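View pics/z4.png

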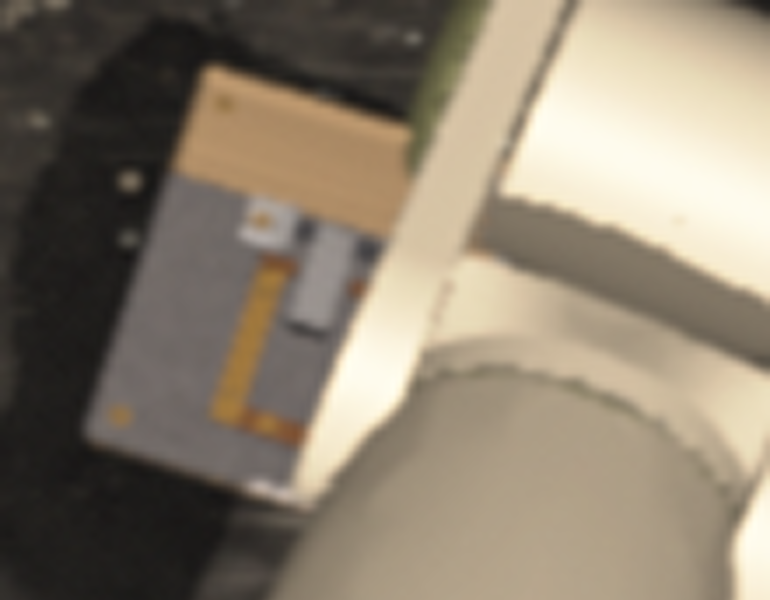

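Run:
```python
from h import *
np.set_printoptions(precision=1,suppress=True)
import fit
from fit import p
n='scene'
pc,d=ctrl.capture(n)
c,s=np.cos(p[2]),np.sin(p[2])
pts=[]
for v in range(165,216):
  for u in range(285,345):
    if d[v,u]>0:
      q=pix2w(n,u,v,d[v,u]); e=q[:2]-p[:2]; j=np.array([c*e[0]+s*e[1],-s*e[0]+c*e[1],q[2]])
      if -90<j[1]<-30 and -60<j[0]<90 and 85<j[2]<130: pts.append(j)
P=np.array(pts); print(len(P))
for nm,S in (('near',P[P[:,0]<14]),('far',P[P[:,0]>14])):
  print(nm,len(S)); 
  for z0 in range(85,130,5):
    Z=S[(S[:,2]>=z0)&(S[:,2]<z0+5)]
    if len(Z): print(z0,len(Z),Z.min(0),Z.max(0))
```

```text
Traceback (most recent call last):
  File "h.py", line 12, in pix2w
    return w(n,np.r_[x*d,d])
  File "h.py", line 9, in w
    V=K(n)[2]; return (np.linalg.inv(V)@np.r_[pc,1])[:3]
      ~^^^
  File "h.py", line 6, in K
    c=ctrl.camera_params(n); f=210/np.tan(np.radians(c['fovy'])/2)
ValueError: time passes only in moves, steps and waits
```

```bash
sed -i 's/^def K/import functools\n@functools.lru_cache(None)\ndef K/' h.py
python3 - <<'E'
from h import *
np.set_printoptions(precision=1,suppress=True)
from fit import p
n='scene'
pc,d=ctrl.capture(n)
print(ctrl.sense()['eef_pos'])
c,s=np.cos(p[2]),np.sin(p[2])
pts=[]
for v in range(165,216):
  for u in range(285,345):
    if d[v,u]>0:
      q=pix2w(n,u,v,d[v,u]); e=q[:2]-p[:2]; j=np.array([c*e[0]+s*e[1],-s*e[0]+c*e[1],q[2]])
      if -90<j[1]<-30 and -60<j[0]<90 and 85<j[2]<130: pts.append(j)
P=np.array(pts); print(len(P))
for nm,S in (('near',P[P[:,0]<14]),('far',P[P[:,0]>14])):
  print(nm,len(S)); 
  for z0 in range(85,130,5):
    Z=S[(S[:,2]>=z0)&(S[:,2]<z0+5)]
    if len(Z): print(z0,len(Z),Z.min(0),Z.max(0))
E
```

```text
[550.2 -89.3 101.7]
187
near 90
100 2 [-17.6 -65.4 104.1] [-15.7 -58.3 104.7]
105 11 [-17.5 -71.5 105.4] [-11.1 -55.3 109.8]
110 15 [-23.  -72.1 110.2] [-11.5 -56.4 113.9]
115 24 [-25.  -74.6 115. ] [-11.6 -52.5 119.7]
120 20 [-24.3 -75.1 120.3] [-10.1 -53.4 124.5]
125 18 [-24.9 -71.1 125.2] [ -9.7 -54.4 129.8]
far 97
100 3 [ 40.8 -68.3 103.6] [ 44.9 -51.1 104.7]
105 16 [ 39.3 -74.3 105.4] [ 51.9 -48.5 109.8]
110 19 [ 37.8 -74.  110.1] [ 53.  -49.7 115. ]
115 23 [ 38.8 -73.7 115.2] [ 53.8 -49.5 119.8]
120 18 [ 37.8 -73.5 120.7] [ 53.8 -50.4 124.4]
125 18 [ 38.2 -74.8 125.2] [ 51.2 -51.1 129.9]
```

Request:
drive_tool([
  [0,0.015,0],
  [0,0.02,0],
  [0,0.015,0],
  [0,0.007,0],
  [0,0,0],
  [0,0,0],
], gripper=[0.41,0.41,0.41,0.41,0.41,0.41], turn=[0,0,0,0,0,0])

```text
time_s: 3.85
eef_pos: [550.3, -89.3, 44.8]
ee_rot: [-0.7, 0.7, -0.101, 0.101]
force: [0.0, 0.7, 0.0]
grip_width: 0.592
```

```bash
python3 plan.py 14 -59 30
python3 - <<'E'
from h import *
cap('scene','scene2.png')
p=cv2.imread('pics/scene2.png'); cv2.imwrite('pics/z5.png',cv2.resize(p[170:270,225:345],(720,600),interpolation=cv2.INTER_CUBIC))
E
```

```text
t 3.85 eef [550.3 -89.3  44.8] jig 14.213074661731905 -59.69302930343272 yawjig -0.006367315958556441 F [0.  0.7 0. ] tq [ 0.  -0.1 -0. ] gw 0.592 down [ 0. -0. -1.]
world d [ -0.    0.7 -14.8] tool d [-0.2 14.8  0.7] turn deg -0.36482033125158025 joints [-0.4  0.6  1.6 -0.   0.9 -0.1]
```

View pics/z5.png

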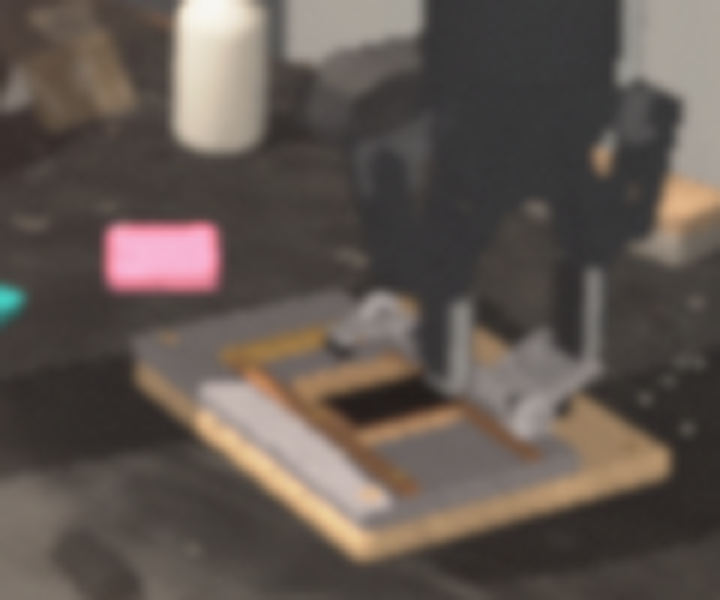

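Request:
drive_tool([
  [0,0.003,0],
  [0,0.003,0],
  [0,0.003,0],
  [0,0.003,0],
  [0,0,0],
  [0,0,0],
], gripper=[0.41,0.41,0.41,0.41,0.41,0.41], turn=[0,0,0,0,0,0])

```text
time_s: 4.4
eef_pos: [550.0, -89.2, 32.1]
ee_rot: [0.7, -0.7, 0.101, -0.101]
force: [0.1, 0.0, -0.0]
grip_width: 0.59
```

Request:
drive_tool([
  [0,0.0015,0],
  [0,0.0015,0],
  [0,0,0],
  [0,0,0],
], gripper=[0.41,0.41,0.41,0.41], turn=[0,0,0,0])

```text
time_s: 4.73
eef_pos: [550.4, -89.4, 29.7]
ee_rot: [-0.7, 0.7, -0.101, 0.101]
force: [0.1, 0.4, 3.9]
grip_width: 0.592
```

Request:
drive_tool([
  [0,0.0015,0],
  [0,0.0015,0],
  [0,0,0],
  [0,0,0],
], gripper=[0.41,0.41,0.41,0.41], turn=[0,0,0,0])

```text
time_s: 5.07
eef_pos: [550.6, -89.4, 26.8]
ee_rot: [-0.7, 0.7, -0.1, 0.102]
force: [1.1, -0.5, 5.5]
grip_width: 0.591
```

Request:
drive_tool([
  [0,0.0015,0],
  [0,0.0015,0],
  [0,0,0],
  [0,0,0],
], gripper=[0.41,0.41,0.41,0.41], turn=[0,0,0,0])

```text
time_s: 5.4
eef_pos: [550.7, -89.4, 23.9]
ee_rot: [-0.7, 0.7, -0.1, 0.102]
force: [0.5, 0.6, 7.3]
grip_width: 0.593
```

Request:
drive_tool([
  [0,0.0015,0],
  [0,0.0015,0],
  [0,0,0],
  [0,0,0],
], gripper=[0.41,0.41,0.41,0.41], turn=[0,0,0,0])

```text
time_s: 5.73
eef_pos: [550.4, -89.3, 21.0]
ee_rot: [-0.7, 0.7, -0.101, 0.101]
force: [-2.2, 1.0, 10.3]
grip_width: 0.592
```

```bash
python3 plan.py 14 -21 20
python3 - <<'E'
from h import *
cap('scene','scene3.png')
p=cv2.imread('pics/scene3.png'); cv2.imwrite('pics/z6.png',cv2.resize(p[190:270,245:345],(750,600),interpolation=cv2.INTER_CUBIC))
E
```

```text
t 5.7333 eef [550.4 -89.3  21. ] jig 14.28325145775165 -59.61607930468103 yawjig -0.00620843514367686 F [-2.2  1.  10.3] tq [0.1 0.  0. ] gw 0.592 down [ 0. -0. -1.]
world d [10.4 37.2 -1. ] tool d [-0.5  1.  38.6] turn deg -0.35571713111338094 joints [-0.4  0.6  1.6  0.   0.9 -0.1]
```

View pics/z6.png

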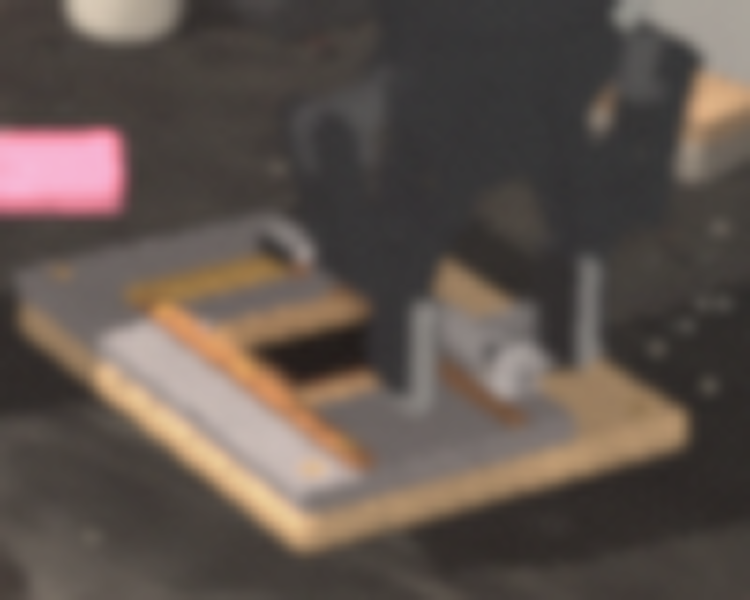

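Request:
drive_tool([
  [0,0.001,0],
  [0,0,0.001],
  [0,0,0.002],
  [0,0,0.002],
  [0,0,0.002],
  [0,0,0.002],
  [0,0,0.002],
  [0,0,0.002],
  [0,0,0.002],
  [0,0,0.001],
  [0,0,0],
  [0,0,0],
], gripper=[0.41,0.41,0.41,0.41,0.41,0.41,0.41,0.41,0.41,0.41,0.41,0.41], turn=[0,0,0,0,0,0,0,0,0,0,0,0])

```text
time_s: 6.78
eef_pos: [555.5, -75.3, 20.6]
ee_rot: [-0.699, 0.701, -0.1, 0.102]
force: [-1.8, -6.1, 10.2]
grip_width: 0.591
```

```bash
python3 plan.py 14 -21 20
python3 - <<'E'
from h import *
cap('scene','scene4.png')
p=cv2.imread('pics/scene4.png'); cv2.imwrite('pics/z7.png',cv2.resize(p[190:270,245:345],(750,600),interpolation=cv2.INTER_CUBIC))
E
```

```text
t 6.7833 eef [555.5 -75.3  20.6] jig 15.372359362575883 -44.75137845543599 yawjig -0.0065661202755410986 F [-1.8 -6.1 10.2] tq [-1.1  0.  -0.1] gw 0.591 down [ 0. -0. -1.]
world d [ 5.3 23.2 -0.6] tool d [-1.5  0.5 23.7] turn deg -0.37621097956378213 joints [-0.3  0.6  1.6 -0.   0.9 -0.1]
```

View pics/z7.png

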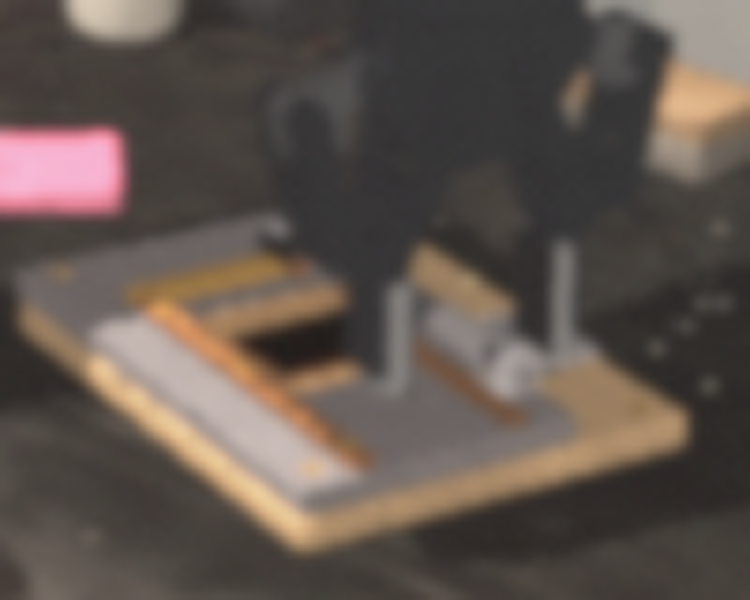

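Request:
drive_tool([
  [0,0,0.001],
  [0,0,0.002],
  [0,0,0.002],
  [0,0,0.002],
  [0,0,0.002],
  [0,0,0.002],
  [0,0,0.002],
  [0,0,0.002],
  [0,0,0.002],
  [0,0,0.002],
  [0,0,0],
  [0,0,0],
], gripper=[0.41,0.41,0.41,0.41,0.41,0.41,0.41,0.41,0.41,0.41,0.41,0.41], turn=[0,0,0,0,0,0,0,0,0,0,0,0])

```text
time_s: 7.83
eef_pos: [561.0, -57.1, 20.6]
ee_rot: [-0.699, 0.701, -0.1, 0.102]
force: [-1.2, -5.9, 11.2]
grip_width: 0.587
```

```bash
python3 plan.py 14 -21 20
python3 - <<'E'
from h import *
cap('scene','scene5.png')
p=cv2.imread('pics/scene5.png'); cv2.imwrite('pics/z8.png',cv2.resize(p[190:270,245:345],(750,600),interpolation=cv2.INTER_CUBIC))
E
```

```text
t 7.8333 eef [561.  -57.1  20.6] jig 15.608662009380923 -25.734735714250814 yawjig -0.006577447846029649 F [-1.2 -5.9 11.2] tq [-1.1 -0.  -0.1] gw 0.587 down [ 0. -0. -1.]
world d [-0.2  5.  -0.6] tool d [-1.6  0.6  4.7] turn deg -0.376860001544913 joints [-0.3  0.6  1.6 -0.   0.9 -0. ]
```

View pics/z8.png

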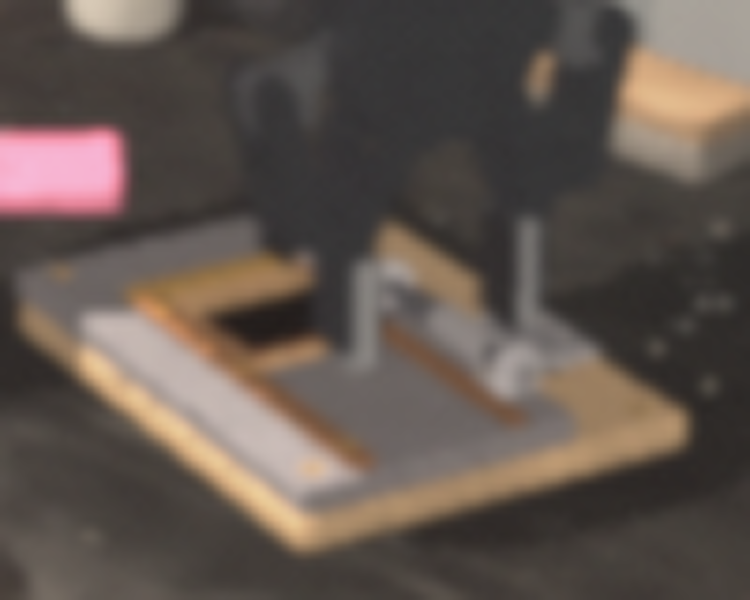

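Request:
drive_tool([
  [0,0,0.001],
  [0,0,0.001],
  [0,0,0.001],
  [0,0,0.001],
  [0,0,0],
  [0,0,0],
], gripper=[0.41,0.41,0.41,0.41,0.41,0.41], turn=[0,0,0,0,0,0])

```text
time_s: 8.38
eef_pos: [562.1, -53.4, 20.6]
ee_rot: [-0.699, 0.701, -0.1, 0.102]
force: [-2.6, -7.0, 11.3]
grip_width: 0.592
```

Request:
drive_tool([
  [0,0,0.001],
  [0,0,0.0005],
  [0,0,0],
  [0,0,0],
], gripper=[0.41,0.41,0.41,0.41], turn=[0,0,0,0])

```text
time_s: 8.72
eef_pos: [562.5, -51.9, 20.6]
ee_rot: [-0.699, 0.701, -0.1, 0.102]
force: [-2.0, -7.4, 10.5]
grip_width: 0.589
```

```bash
python3 plan.py 14 -21 20
python3 - <<'E'
from h import *
cap('scene','scene6.png')
p=cv2.imread('pics/scene6.png'); cv2.imwrite('pics/z9.png',cv2.resize(p[190:270,245:345],(750,600),interpolation=cv2.INTER_CUBIC))
E
```

```text
t 8.7167 eef [562.5 -51.9  20.6] jig 15.598017963762086 -20.372885575641877 yawjig -0.00667258738231824 F [-2.  -7.4 10.5] tq [-1.3  0.1 -0.2] gw 0.589 down [ 0. -0. -1.]
world d [-1.7 -0.2 -0.6] tool d [-1.6  0.6 -0.6] turn deg -0.38231109543908104 joints [-0.3  0.6  1.6 -0.   0.9 -0. ]
```

View pics/z9.png

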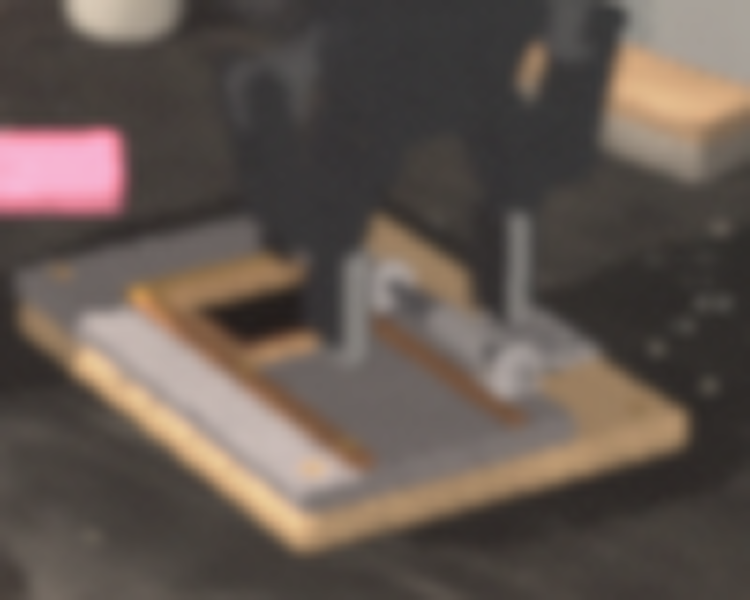

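Request:
drive_tool([
  [0,0,0.001],
  [0,0,0],
  [0,0,0],
], gripper=[0.41,0.41,0.41], turn=[0,0,0])

```text
time_s: 9.02
eef_pos: [562.8, -50.9, 20.6]
ee_rot: [-0.699, 0.701, -0.1, 0.102]
force: [-2.2, -6.0, 10.1]
grip_width: 0.588
```

Request:
drive_tool([
  [0,0,0.001],
  [0,0,0],
  [0,0,0],
], gripper=[0.41,0.41,0.41], turn=[0,0,0])

```text
time_s: 9.27
eef_pos: [562.8, -50.6, 20.6]
ee_rot: [-0.699, 0.701, -0.1, 0.102]
force: [-2.6, -10.3, 11.2]
grip_width: 0.589
```

Request:
drive_tool([
  [0,0,0.001],
  [0,0,0],
  [0,0,0],
  [0,0,0],
], gripper=[0.41,0.41,0.41,0.41], turn=[0,0,0,0])

```text
time_s: 9.6
eef_pos: [562.9, -50.4, 20.6]
ee_rot: [-0.698, 0.702, -0.1, 0.102]
force: [-5.4, -14.8, 11.3]
grip_width: 0.588
```

```bash
python3 plan.py 14 -21 20
python3 - <<'E'
from h import *
cap('top','top7.png')
p=cv2.imread('pics/top7.png'); cv2.imwrite('pics/z10.png',cv2.resize(p[165:255,245:355],(770,630),interpolation=cv2.INTER_CUBIC)[:600])
E
```

```text
t 9.6 eef [562.9 -50.4  20.6] jig 15.521867018390136 -18.776858418950937 yawjig -0.005437417646501408 F [ -5.4 -14.8  11.3] tq [-2.6  0.7  0.2] gw 0.588 down [ 0. -0. -1.]
world d [-2.1 -1.7 -0.6] tool d [-1.5  0.6 -2.2] turn deg -0.31154108259448765 joints [-0.3  0.7  1.6 -0.   0.9 -0. ]
```

View pics/z10.png

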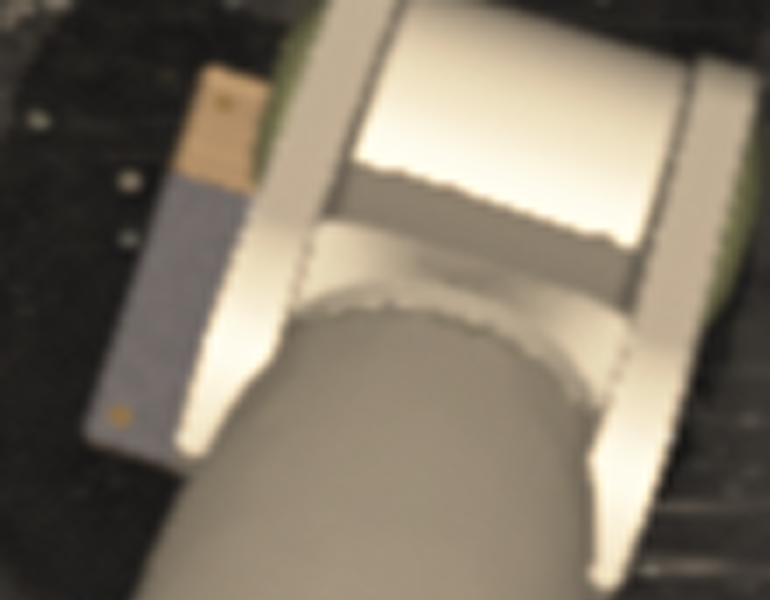

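Request:
drive_tool([
  [0,0,-0.0015],
  [0,0,-0.0015],
  [0,0,-0.0015],
  [0,0,-0.0015],
  [0,0,0],
  [0,0,0],
  [0,0,0],
], gripper=[0.41,0.41,0.41,0.41,0.41,0.41,0.41], turn=[0,0,0,0,0,0,0])

```text
time_s: 10.23
eef_pos: [562.0, -52.8, 20.6]
ee_rot: [0.7, -0.7, 0.1, -0.102]
force: [1.1, 5.1, 11.2]
grip_width: 0.589
```

```bash
python3 plan.py 14 -21 20
python3 - <<'E'
from h import *
cap('scene','scene8.png')
p=cv2.imread('pics/scene8.png'); cv2.imwrite('pics/z11.png',cv2.resize(p[190:270,245:345],(750,600),interpolation=cv2.INTER_CUBIC))
E
```

```text
t 10.2333 eef [562.  -52.8  20.6] jig 15.385473774026915 -21.33410980461237 yawjig -0.0060567818385734995 F [ 1.1  5.1 11.2] tq [ 0.8 -0.6  0.2] gw 0.589 down [ 0.  0. -1.]
world d [-1.2  0.7 -0.6] tool d [-1.4  0.6  0.3] turn deg -0.3470280367817486 joints [-0.3  0.6  1.6  0.   0.9 -0. ]
```

View pics/z11.png

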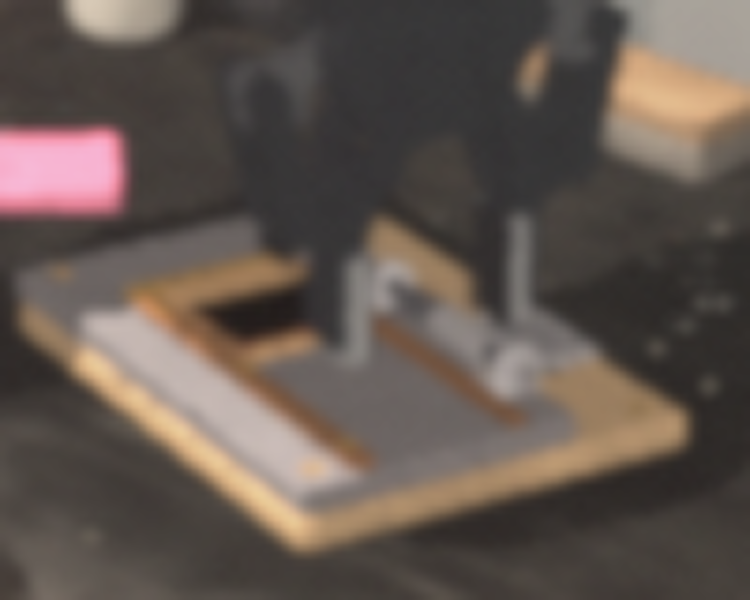

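Request:
drive_tool([
  [0,-0.002,0],
  [0,-0.002,0],
  [0,-0.002,0],
  [0,-0.002,0],
  [0,-0.004,0],
  [0,-0.01,0],
  [0,-0.02,0],
  [0,-0.03,0],
  [0,-0.03,0],
  [0,-0.03,0],
], gripper=[0.41,0.41,0.41,0.41,0.41,0.41,0.41,0.41,0.41,0.41], turn=[0,0,0,0,0,0,0,0,0,0])

```text
time_s: 11.12
eef_pos: [560.1, -53.1, 153.0]
ee_rot: [0.7, -0.7, 0.101, -0.101]
force: [0.7, -0.3, 0.7]
grip_width: 0.59
```

Request:
drive_tool([
  [0,-0.02,-0.03],
  [0,0,-0.03],
  [0,0,-0.03],
  [-0.02,0,-0.03],
  [-0.02,0,-0.03],
  [-0.02,0,-0.03],
  [-0.02,0,-0.03],
  [-0.02,0,-0.03],
  [0,0,0],
  [0,0,0],
  [0,0,0],
], gripper=[0.41,0.41,0.41,0.41,0.41,0.41,0.41,0.41,0.41,0.41,0.41], turn=[0,0,0,0,0,0,0,0,0,0,0])

```text
time_s: 12.03
eef_pos: [397.1, -254.9, 171.6]
ee_rot: [0.7, -0.7, 0.101, -0.101]
force: [-0.2, 0.1, -0.3]
grip_width: 0.589
```

Run:
```python
from h import *
cap('top','top9.png')
p=cv2.imread('pics/top9.png'); cv2.imwrite('pics/z12.png',cv2.resize(p[165:255,245:355],(770,630),interpolation=cv2.INTER_CUBIC)[:600])
cap('scene','scene9.png')
p=cv2.imread('pics/scene9.png'); cv2.imwrite('pics/z13.png',cv2.resize(p[190:270,245:345],(750,600),interpolation=cv2.INTER_CUBIC))
```

```text
(no output)
```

View pics/z12.png

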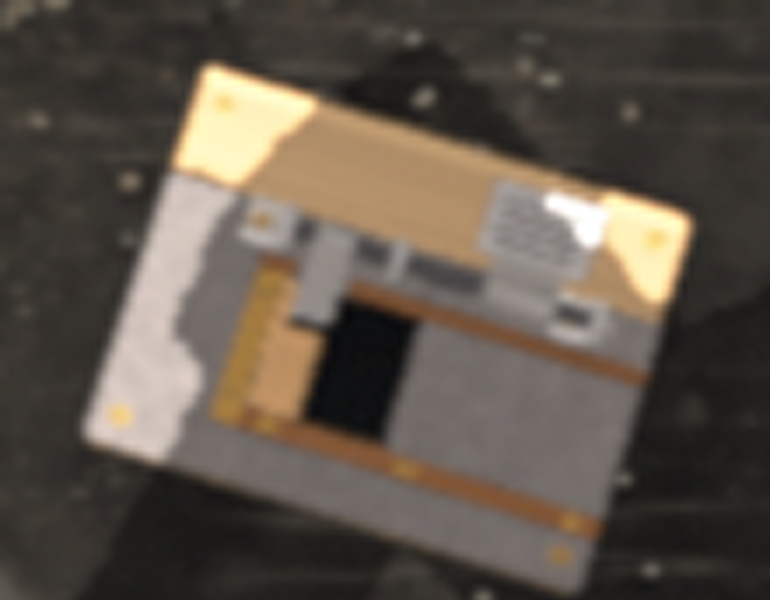

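View pics/z13.png

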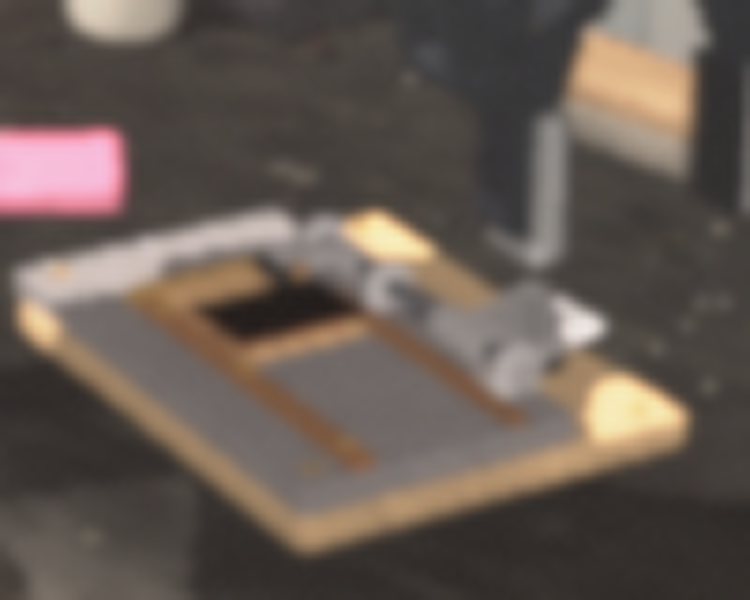

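Run:
```python
from fit import *
c,s=np.cos(p[2]),np.sin(p[2])
for u,v in [(417,325),(387,440)]:
    d=pixz('top',*o(u,v),30)[:2]-p[:2]; print(c*d[0]+s*d[1],-s*d[0]+c*d[1])
x=ctrl.sense(); print(x['dq'],x['force'])
print(ctrl.finish_job())
```

```text
1.458690095619417 -8.533938250191403
-39.971372447858286 -10.39398893165039
[ 0.  0.  0. -0. -0. -0.] [0.1 0.2 0.6]
the job is handed in; nothing more can be done
None
```

I pressed the clip's thumb tab open with one fingertip and slid the coupon along its channel with the other until it met the end stop. I then backed the pushing finger off about 2.5 mm, lifted so the clip closed on the coupon, moved clear and handed the job in at about 12 s of the 42 s.

- **Home against the stop:** At the end of the push the tool stopped advancing and the sideways force rose from about 6 N to 15 N. The last top picture shows the wooden margin against the brass stop with no grey deck between them. I measured the coupon's rear edge at jig y of about -8.5 and -10.4 mm along its width; nominal is -10 mm.
- **Clip and jaw:** The tab took about 10 to 11 N while held down, close to the 9 N expected for fully open. In the last pictures the jaw lies on the wooden margin.
- **Squareness:** Those two edge readings work out to about 0.045 rad off square, under the 0.06 limit, but that is at the limit of the picture's resolution.
- **Other things on the table:** I did not measure the bystanders' positions again at the end. The arm stayed well above them, except over the jig.
- **Not checked:** The clip's opening angle and the force of the jaw on the coupon cannot be read directly, so I judged them from the pictures. At hand-in the arm was still and read no outside force beyond noise.

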